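# Open the latched gate of an instrument locker

### The job

Open the small instrument locker: lift its latch bar out of the catch, feeling for the way out without forcing the bar against the catch, and swing the gate wide open until it stands about square to the locker's front. Lower the bar gently back on its rest rather than letting it drop, leave the gate standing open, let go, and leave the things around it where they are.

Things in the scene. Friction and masses are not known exactly. Their poses are not given: they have to be found in the camera images.
- locker: White metal locker with clear roof and back, fixed on the table, 200 mm deep (x), 250 wide (y), 150 high; origin at the middle of its underside. Its open front is at local x = -100 mm, towards the robot, and is closed by the gate. +y is the hinge side.
- gate (a joint): Gate angle in rad: 0 shut, grows as the free edge swings out of the front, towards local -x (turning clockwise seen from above), stop at 1.85. Light friction: it stays where it is left. The gate is an aluminium frame with a clear pane, 10 mm thick, 190 mm from hinge to free edge, top edge at 150 mm height.
- gate_hinge (a point): Point on the gate's vertical hinge axis, 125 mm above the table, near the locker's left (+y) front corner. Its frame turns with the gate: -y runs from the hinge to the free edge, -x is the outward normal of the gate.
- latch_pivot (a point): Pivot of the latch bar on the gate's outer face, 30 mm from the hinge axis towards the free edge, 11 mm outward of it, 125 mm above the table; the bar turns about the gate's normal through this point.
- latch_bar (a joint): Latch bar angle in rad: 0 resting on its pin (level), grows as its free end is lifted, own stop at 0.30. Only gravity brings it down; lifting it takes 1 to 3 N at the tab. The steel bar is 8 mm thick, 12 mm high, and runs 198 mm from the pivot past the gate's free edge into the catch.
- latch_tab (a point): Grip point on the upright steel tab rising from the bar: 130 mm from the pivot along the bar, 67 mm above it, so when lifted it moves on an arc, also sideways towards the hinge. Tab 12 mm thick along the gate's normal, 24 mm wide along the bar; its top is 18 mm above this point, the gate's top 42 mm below. Pinch it from above, fingers in front and behind. Axes: -y along the bar to its free end, -x outward.
- latch_end (a point): Middle of the bar where it lies in the catch, 180 mm from the pivot along the bar. Here the bar has 5 mm of play before it meets the catch's lip.
- keeper: Dark steel bracket on the locker's right front post, 30 mm wide, 105 high; origin at its lower edge, 85 mm above the table. On it is clamped a C-shaped steel catch, 12 mm wide along the bar, whose height was set by hand and is not reported: its front lip, 8 mm thick, blocks the bar from moving outward; the lip's top stands 5 to 35 mm above the underside of the resting bar.
- keeper_top (a point): Top of that bracket's face. Above the catch's lip is a mouth 18 mm high for the 12 mm bar, and over the mouth, under a hood, a spring leaf (5 N per mm from first touch). Lift until the leaf is just felt, come down about 2 mm at the catch, and only then swing. More than 12 N between bar and catch (leaf or lip) damages them.
- kidney_dish: Bystander: steel kidney dish, 175 x 100 mm, 30 high, origin under its middle, to the right of the locker's front.
- ink_bottle: Bystander: small white bottle, 34 mm across, 75 high, left of the locker's front.
- cup_stand: Bystander: round stand with small cups, 64 mm across, 30 high, left of the locker.
- water_bottle: Bystander: clear bottle, 64 mm across, 170 high, on the right of the table.
- machine_pen: Bystander: pen-like hand machine lying along y, 130 mm long, 18 thick, near the robot.
- carton: Bystander: open paper carton 100 x 70 x 50 mm, on the left of the table.
- swab_tin: Bystander: low tin, 56 mm across, 40 high, standing on the locker's roof near its middle.

How it is judged:
By the outcome, as a careful person would: the job done as asked, in the order asked, and still so for the second after the job is handed in, with the robot touching nothing.
It also fails if it takes over 67 s, if anything falls off the work surface, if the arm or the gripper's body presses on something with over 40 N, if the wrist force passes 120 N, or if a joint passes its speed limit or range.

### The arm

A 7-joint arm with a two-finger parallel gripper is mounted at the origin on the work surface. World frame = base frame: x ahead of the robot, y to its left, z up, the work surface at z = 0. Lengths are in m, angles in rad, forces in N, time in s.
With the tool pointing down it reaches from about 0.425 to 0.925 m from the base axis. Payload 6.8 kg.
Tool frame: the origin (TCP) lies at the very end of the fingers, on their centre line; the grasp point (between the pads) lies 19 mm behind it; z points along the fingers, y is the line along which they close (so a half turn about z gives the same grasp; the last joint's range is limited). The gripper opens to 85 mm and grips with 20 to 120 N. Pads are 22 mm wide; open, the fingers measure 114 mm over their backs; the gripper's body (76 mm by 85 mm) begins 54 mm behind the grasp point. The pads swing forward as they close: fully open they stand 13 mm farther back than shut.
Start: joints at [1.149, 0.477, 0.022, 1.555, -0.011, 1.109, -0.083], TCP at [0.208, -0.642, 0.231] pointing down, gripper open.
Joint ranges: [-2.96, 2.96], [-0.34, 2.1], [-1.41, 1.46], [0.24, 2.44], [-1.37, 4.51], [0.17, 1.92], [-2.96, 2.96]. Speed limits (rad/s): [2.39, 2.39, 3.14, 3.14, 3.14, 3.14, 3.14].

### API

Orientations are given as a unit quaternion [w, x, y, z].
In Python, from station import get_obs, read_camera, hand_in gives the robot as it stands.
- The arm moves only by the tool arm_command, never from a script. Its argument "commands" is one flat list of numbers, 7 for each row, row after row: the shift along the tool's x, y, z in m, then the turn, a rotation vector about the tool's x, y, z in degrees, then the opening, from 0 (shut) to 1 (fully open). In form: [tx, ty, tz, rx, ry, rz, fingers, tx, ty, tz, rx, ry, rz, fingers, ...]. A call has 1 to 8 rows; each row is the pose to reach, as a shift and turn from the pose commanded when the call began, along the tool's axes at that moment; what a row does not reach only later rows make up. A row lasts 1/10 s, in which the tool goes at most 50 mm and 8.59 degrees, less where a joint would pass 70% of its speed; a pose out of reach is approached as far as the arm can. A call with a gripper value outside its range is refused whole. The fingers move at their own pace and stop on an object; "force" is the grip in N (left out, the last holds). Time passes only in rows, so rows that repeat a pose let the fingers close. It gives the time, the measured TCP pose, the force, the opening and the grip force at its end, in the units of the state.
- get_obs(): the state, without advancing time (a new reading comes with each control period).
- read_camera(name): name is "side" or "top"; returns a dict with "img" (480x640x3 uint8, red, green, blue), "camera_matrix" (3x3 intrinsics, pixels), "pose" (4x4, takes a point from camera to world coordinates). Camera axes: x right, y down, z forward; pixel columns grow to the right and rows downward; lengths in m; the calibration is good to about 2 mm. A picture is of the moment at which its call begins. There is no depth.
- hand_in(): hands the job in; it is judged then, once.
The state is a dict: "t": time; "q": joint angles; "joint_vel": joint speeds; "joint_torque": joint torques, N m; "eef_pos": TCP position; "tool_rot": TCP orientation; "contact_force": force on the tool from outside, world axes, zero at the start; "torque": the same for the moment, N m; "gripper_width": opening from 0.0 (shut) to 1.0 (fully open); "grasp_force": force on a finger pad.
Only numpy, scipy, OpenCV 4.12 (cv2) and the standard library are available. Lean on these libraries where they do the work, as an engineer would, in place of code of your own. Each camera call takes 0.05 s, during which the arm holds its last target. There are 200 camera calls.

## Working session

There is one attempt and no reset: what is moved stays moved. The work goes in short steps, Python scripts to look and compute and a tool call to move; the robot and the scene stay as the last step left them, time stands still between calls to the robot, and variables do not carry over. Pictures are saved under pics/ and viewed, at most 10 in all, crops included, and the job is handed in when it is done.

Besides the shell and the picture viewer there is one more tool, called after "Emit:" as name(argument=value, ...), one argument or row to a line, values as JSON. arm_command: Moves the arm, as the interface text tells. Its arguments: {"type":"object","properties":{"commands":{"type":"array","items":{"type":"number"}},"force":{"type":"number"}},"required":["commands"]}

```bash
ls; mkdir -p pics; python3 - <<'E'
from station import *
import cv2,numpy as np
o=get_obs();print(o)
for n in("top","side"):
    c=read_camera(n);cv2.imwrite(f"pics/{n}0.png",c["img"][:,:,::-1]);np.savez(n+"0.npz",**c);print(c["camera_matrix"].tolist(),c["pose"].round(4).tolist())
E
```

```text
pics
{'t': 0.0, 'q': array([ 1.14890159,  0.47780572,  0.02234173,  1.55646365, -0.0114762 ,
        1.10932515, -0.0831104 ]), 'joint_vel': array([-2.44300850e-05, -7.71925711e-04, -4.20303763e-04,  1.08119824e-03,
       -1.40181530e-03, -2.03330994e-03,  1.10702721e-03]), 'joint_torque': array([ 6.48267292e-05, -5.96452403e+01,  1.60780896e+00, -2.81194693e+01,
        1.23879997e-02,  9.43841762e-03,  1.43794864e-05]), 'eef_pos': array([ 0.20814162, -0.64146902,  0.23031686]), 'tool_rot': array([-9.09156606e-04,  9.87714846e-01,  1.56264215e-01, -2.25914712e-04]), 'contact_force': array([-0.29165675, -0.55206347,  0.27796627]), 'torque': array([-0.01804085, -0.0269728 ,  0.04711581]), 'grasp_force': 0.0, 'gripper_width': 1.0010964552924697}
[[474.6216552993811, 0.0, 317.3192378035113], [0.0, 474.6216552993811, 239.01235323325832], [0.0, 0.0, 1.0]] [[0.0111, -0.9835, 0.1804, 0.3776], [-0.9999, -0.0109, 0.002, 0.0064], [0.0, -0.1804, -0.9836, 1.1397], [0.0, 0.0, 0.0, 1.0]]
[[509.11735542676786, 0.0, 328.1287470380044], [0.0, 509.11735542676786, 228.46270237250482], [0.0, 0.0, 1.0]] [[-0.9374, -0.2058, 0.2808, 0.183], [-0.3479, 0.5213, -0.7793, 1.0328], [0.0141, -0.8282, -0.5603, 0.8947], [0.0, 0.0, 0.0, 1.0]]
```

View pics/top0.png

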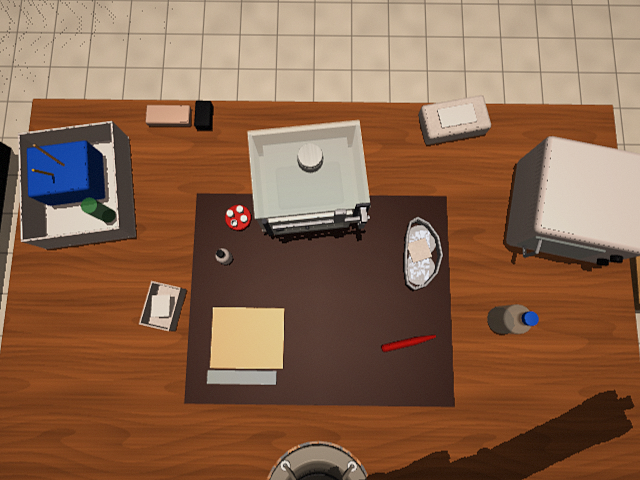

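View pics/side0.png

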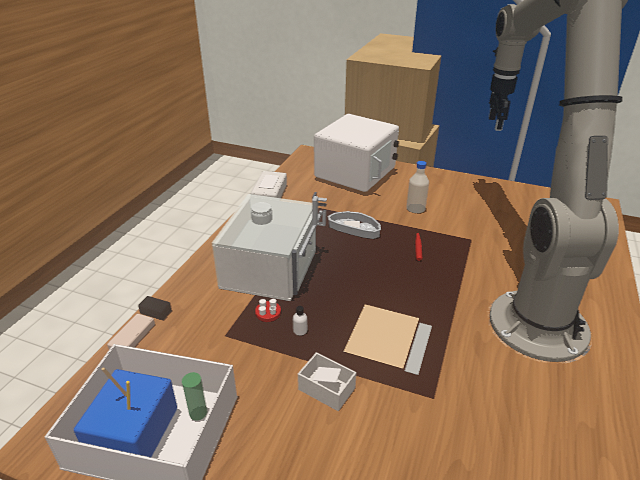

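The top view shows the locker at about (310,170), its front near row 215, and the keeper at (365,213). In the side view the locker is at about (265,245) and the keeper at (318,210). I'll enlarge both.

```bash
python3 - <<'E'
import cv2,numpy as np
a=np.load("top0.npz")["img"][185:255,240:380,::-1];b=np.load("side0.npz")["img"][180:310,205:345,::-1]
cv2.imwrite("pics/top1.png",cv2.resize(a,None,fx=5.7,fy=5.7,interpolation=cv2.INTER_CUBIC));cv2.imwrite("pics/side1.png",cv2.resize(b,None,fx=4.5,fy=4.5,interpolation=cv2.INTER_CUBIC))
E
```

```text
(no output)
```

View pics/top1.png

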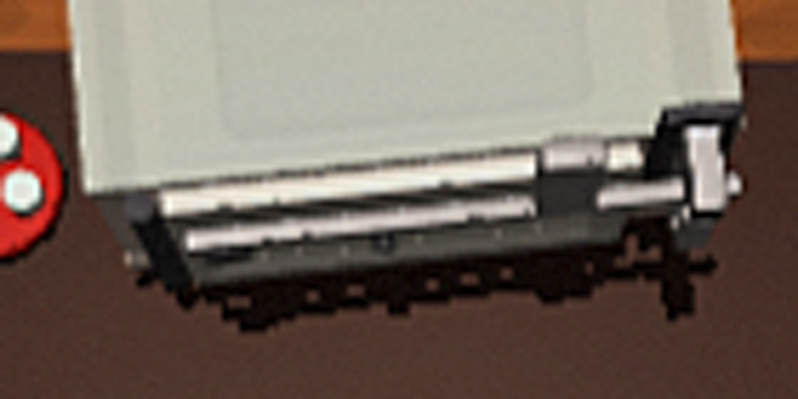

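View pics/side1.png

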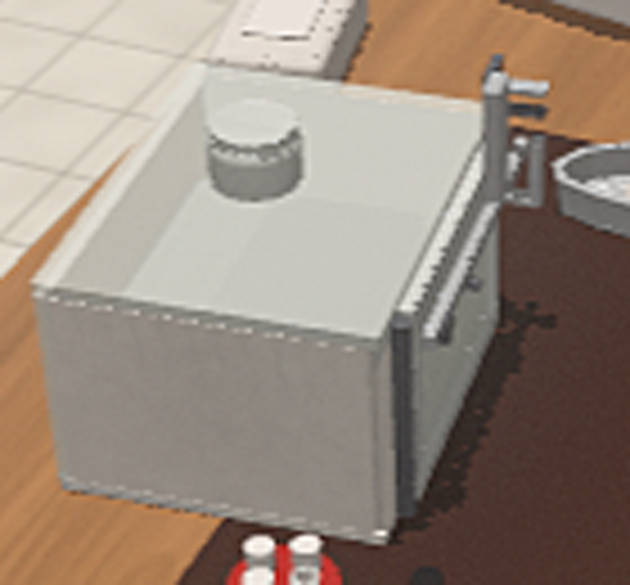

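```bash
cat > h.py <<'E'
import numpy as np
def ray(cam,u,v):
    c=np.load(cam+"0.npz");P=c["pose"];d=P[:3,:3]@np.linalg.solve(c["camera_matrix"],[u,v,1]);return P[:3,3],d
def atz(cam,u,v,z):
    o,d=ray(cam,u,v);return o+d*(z-o[2])/d[2]
def proj(cam,p):
    c=np.load(cam+"0.npz");P=c["pose"];q=c["camera_matrix"]@(P[:3,:3].T@(np.array(p)-P[:3,3]));return q[:2]/q[2]
E
python3 - <<'E'
from h import *
T=lambda u,v,z:atz("top",240+u/5.7-.4,185+v/5.7-.4,z)
S=lambda u,v,z:atz("side",205+u/4.5-.4,180+v/4.5-.4,z)
a=T(187,240,.131);b=T(685,192,.131);print("bar",a,b,np.degrees(np.arctan2(*(b-a)[:2])))
a=T(165,205,.150);b=T(530,166,.150);print("gate top",a,b,np.degrees(np.arctan2(*(b-a)[:2])))
a=T(75,0,.15);b=T(88,193,.15);print("left edge",a,b,np.degrees(np.arctan2(*(a-b)[:2])))
print("tab top T",T(572,151,.21),T(540,151,.21),T(606,151,.21),"front edge",T(572,165,.21),"back",T(572,137,.21))
print("tab top S",S(497,78,.21))
print("roof corner T",T(88,193,.15),"S",S(385,348,.15))
print("hood T",T(705,128,.19),T(705,210,.19), "keeper L/R",T(660,110,.19),T(742,107,.19))
E
```

```text
bar [0.58871268 0.10619397 0.131     ] [ 0.60955197 -0.0835629   0.131     ] 173.73283470609226
gate top [0.5980346  0.11293122 0.15      ] [ 0.61454793 -0.02370611  0.15      ] 173.1089313025334
left edge [0.67738359 0.1494813  0.15      ] [0.60232039 0.14193255 0.15      ] 84.25734010049982
tab top T [ 0.60578666 -0.03668549  0.21      ] [ 0.60566151 -0.02538434  0.21      ] [ 0.60591964 -0.04869297  0.21      ] front edge [ 0.60070947 -0.03669798  0.21      ] back [ 0.61087362 -0.03667297  0.21      ]
tab top S [ 0.60997245 -0.04617255  0.21      ]
roof corner T [0.60232039 0.14193255 0.15      ] S [0.598703   0.14524987 0.15      ]
hood T [ 0.6197699 -0.085648   0.19     ] [ 0.58943473 -0.08545359  0.19      ] keeper L/R [ 0.62629431 -0.06941101  0.19      ] [ 0.62774195 -0.09908666  0.19      ]
```

```bash
python3 - <<'E'
from h import *
for z in (.119,.13,.14,.15,.16,.17,.18,.19,.2):
    u,v=proj("side",[.5985,-.088,z]);print(z,((u-205+.4)*4.5).round(),((v-180+.4)*4.5).round())
import cv2
b=np.load("side0.npz")["img"][190:232,300:340,::-1]
cv2.imwrite("pics/side2.png",cv2.resize(b,None,fx=14,fy=14,interpolation=cv2.INTER_CUBIC))
for z in (.119,.14,.16,.18,.2):
    u,v=proj("side",[.5985,-.088,z]);print(z,((u-300+.5)*14).round(),((v-190+.5)*14).round())
E
```

```text
0.119 539.0 176.0
0.13 539.0 161.0
0.14 539.0 147.0
0.15 539.0 134.0
0.16 540.0 120.0
0.17 540.0 106.0
0.18 540.0 92.0
0.19 540.0 77.0
0.2 540.0 63.0
0.119 348.0 409.0
0.14 349.0 320.0
0.16 350.0 234.0
0.18 351.0 146.0
0.2 352.0 58.0
```

View pics/side2.png

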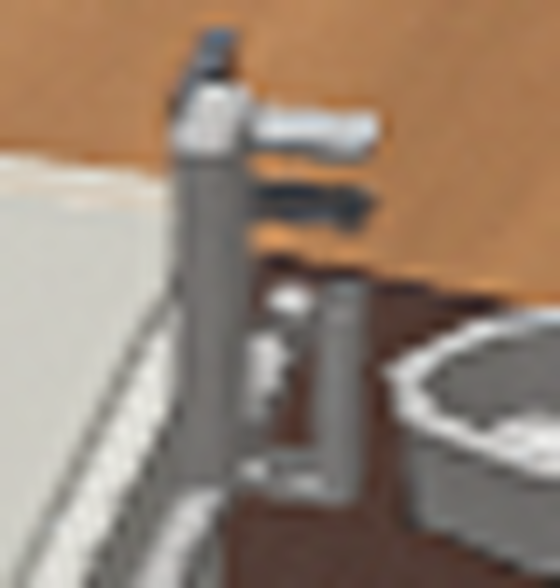

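Side crop: the tab is at x≈210. The hood is at y≈130, the leaf's underside at y≈222 and the lip top at y≈280. That puts the lip top at z≈0.148, so the leaf should touch after about 33–36 mm of lift at the catch. Next I'll write the move helper.

```bash
cat >> h.py <<'E'
from scipy.spatial.transform import Rotation as R
YAW=6.2; TAB=np.array([.606,-.037,.192])
def M(Rm,p):
    T=np.eye(4);T[:3,:3]=Rm;T[:3,3]=p;return T
Rl=R.from_euler('z',YAW,degrees=True).as_matrix()
Rt=Rl@np.array([[0,1,0],[1,0,0],[0,0,-1.]])   # tool: x->hinge, y->into locker, z down
HINGE=TAB+Rl@[.011,.160,-.067]; PIV=TAB+Rl@[0,.130,-.067]
def pose(a=0,g=0,up=0):
    "tool pose at bar angle a, gate angle g"
    T=M(Rt,TAB+[0,0,-.019+up])
    L=R.from_rotvec(-a*Rt[:,1]).as_matrix(); T=M(L,PIV-L@PIV)@T
    G=R.from_rotvec([0,0,-g]).as_matrix(); return M(G,HINGE-G@HINGE)@T
def rel(A,B):
    D=np.linalg.inv(A)@B;return np.r_[D[:3,3].round(4),R.from_matrix(D[:3,:3]).as_rotvec(degrees=True).round(2)].tolist()
E
python3 - <<'E'
from h import *
from station import get_obs
o=get_obs();q=o['tool_rot'];A=M(R.from_quat(np.r_[q[1:],q[0]]).as_matrix(),o['eef_pos'])
print(rel(A,pose(up=.10)),rel(pose(up=.10),pose()));print(HINGE,PIV)
print("ink",atz("top",224,256,.06),"water",atz("top",525,319,.17),"tin",atz("top",310,157,.19),"dish",atz("top",422,253,.03))
E
```

```text
[0.565, -0.4522, -0.0419, -0.09, -0.06, -78.22] [-0.0, 0.0, 0.1, 0.0, 0.0, -0.0]
[0.59965576 0.12325215 0.125     ] [0.59196008 0.09223963 0.125     ]
ink [0.53359974 0.22249815 0.06      ] water [ 0.3962671  -0.41191103  0.17      ] tin [0.72679637 0.02559343 0.19      ] dish [ 0.55027663 -0.23924792  0.03      ]
```

Emit:
arm_command(
  commands=[0, 0, -0.05, 0, 0, 0, 0.5, 0.04, -0.03, -0.09, 0, 0, -8, 0.5, 0.565, -0.452, -0.09, 0, 0, -78.2, 0.5, 0.565, -0.452, -0.09, 0, 0, -78.2, 0.5, 0.565, -0.452, -0.09, 0, 0, -78.2, 0.5, 0.565, -0.452, -0.09, 0, 0, -78.2, 0.5, 0.565, -0.452, -0.09, 0, 0, -78.2, 0.5, 0.565, -0.452, -0.09, 0, 0, -78.2, 0.5],
  force=30,
)

```text
t: 0.9
eef_pos: [0.3959, -0.3573, 0.3162]
tool_rot: [-0.0, 0.778, 0.629, -0.0]
contact_force: [0.6, -0.1, 0.6]
gripper_width: 0.495
grasp_force: 0.0
```

```bash
cat >> h.py <<'E'
def now():
    from station import get_obs
    o=get_obs();q=o['tool_rot'];return M(R.from_quat(np.r_[q[1:],q[0]]).as_matrix(),o['eef_pos'])
E
python3 -c "
from h import *
print(rel(now(),pose(up=.1)))"
```

```text
[0.3573, 0.1383, 0.0431, -0.02, 0.0, -18.31]
```

Emit:
arm_command(
  commands=[0.357, 0.138, 0.03, 0, 0, -18.3, 0.5, 0.357, 0.138, 0.03, 0, 0, -18.3, 0.5, 0.357, 0.138, 0.03, 0, 0, -18.3, 0.5, 0.357, 0.138, 0.03, 0, 0, -18.3, 0.5, 0.357, 0.138, 0.03, 0, 0, -18.3, 0.5, 0.357, 0.138, 0.03, 0, 0, -18.3, 0.5, 0.357, 0.138, 0.03, 0, 0, -18.3, 0.5, 0.357, 0.138, 0.03, 0, 0, -18.3, 0.5],
)

```text
t: 1.7
eef_pos: [0.608, -0.0365, 0.2857]
tool_rot: [-0.001, 0.669, 0.743, 0.0]
contact_force: [0.1, -0.2, -0.9]
gripper_width: 0.5
grasp_force: 0.0
```

```bash
python3 -c "
from h import *
print(rel(now(),pose(up=.1)),rel(now(),pose()))"
```

```text
[-0.0003, -0.0021, 0.0127, -0.02, -0.09, -0.17] [-0.0005, -0.002, 0.1127, -0.02, -0.09, -0.17]
```

Descend to 20 mm above the grip, then look from the side.

Emit:
arm_command(
  commands=[0, -0.002, 0.04, 0, 0, 0, 0.5, 0, -0.002, 0.07, 0, 0, 0, 0.5, 0, -0.002, 0.08, 0, 0, 0, 0.5, 0, -0.002, 0.08, 0, 0, 0, 0.5],
)

```text
t: 2.1
eef_pos: [0.604, -0.041, 0.2049]
tool_rot: [-0.001, 0.67, 0.742, -0.001]
contact_force: [-0.3, -0.3, 0.5]
gripper_width: 0.499
grasp_force: 0.0
```

```bash
python3 - <<'E'
from h import *
from station import read_camera
import cv2
a=read_camera("top")["img"][190:240,310:385,::-1];b=read_camera("side")["img"][150:250,270:370,::-1]
a=cv2.resize(a,(600,400),interpolation=cv2.INTER_CUBIC)[:, :400];b=cv2.resize(b,(400,400),interpolation=cv2.INTER_CUBIC)
cv2.imwrite("pics/pre.png",np.hstack([b,a]));print(rel(now(),pose()))
E
```

```text
[0.0038, 0.0005, 0.0347, 0.09, 0.01, -0.39]
```

View pics/pre.png

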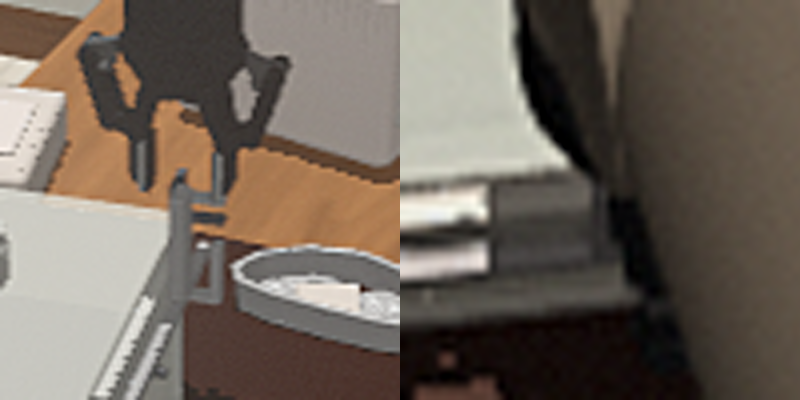

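The fingers, at x≈143 and x≈222 in the side half, stand on either side of the tab at x≈183. Now I'll go down and pinch it.

Emit:
arm_command(
  commands=[0.003, 0, 0.016, 0, 0, 0, 0.5, 0.004, 0, 0.032, 0, 0, -0.3, 0.5, 0.004, 0, 0.032, 0, 0, -0.3, 0.4, 0.004, 0, 0.032, 0, 0, -0.3, 0.3],
)

```text
t: 2.6
eef_pos: [0.6043, -0.0367, 0.1738]
tool_rot: [-0.0, 0.668, 0.744, -0.0]
contact_force: [-0.2, 0.1, 0.3]
gripper_width: 0.303
grasp_force: 0.0
```

```bash
python3 -c "
from h import *
print(rel(now(),pose()))"
```

```text
[-0.0005, 0.0016, 0.0008, -0.07, -0.01, -0.04]
```

Emit:
arm_command(
  commands=[0, 0.001, 0, 0, 0, 0, 0.22, 0, 0.001, 0, 0, 0, 0, 0.19, 0, 0.001, 0, 0, 0, 0, 0.17],
  force=25,
)

```text
t: 2.9
eef_pos: [0.6061, -0.0366, 0.1749]
tool_rot: [0.0, 0.668, 0.744, 0.0]
contact_force: [-0.3, 0.1, -0.1]
gripper_width: 0.171
grasp_force: 0.0
```

Emit:
arm_command(
  commands=[0, 0, 0, 0, 0, 0, 0.155, 0, 0, 0, 0, 0, 0, 0.148],
)

```text
t: 3.1
eef_pos: [0.6058, -0.0366, 0.1745]
tool_rot: [0.0, 0.668, 0.744, 0.0]
contact_force: [0.0, 1.1, 0.8]
gripper_width: 0.152
grasp_force: 0.0
```

Emit:
arm_command(
  commands=[0, 0, 0, 0, 0, 0, 0.12, 0, 0, 0, 0, 0, 0, 0.08, 0, 0, 0, 0, 0, 0, 0.08],
)

```text
t: 3.4
eef_pos: [0.6056, -0.0366, 0.1745]
tool_rot: [0.0, 0.668, 0.744, -0.0]
contact_force: [-1.4, -0.2, 2.9]
gripper_width: 0.138
grasp_force: 26.7
```

```bash
python3 -c "
from h import *
print(rel(now(),pose()))
print('y axis',now()[:3,1])
for e0,e1 in((0,8),(8,16),(16,24),(24,26)):
  print(e0,e1,rel(pose(np.arcsin(e0/180)),pose(np.arcsin(e1/180))))"
```

```text
[-0.0004, 0.0004, 0.0015, -0.01, 0.02, -0.04]
y axis [ 9.94226780e-01  1.07298988e-01 -1.91160835e-04]
0 8 [0.0023, 0.0, -0.0057, 0.0, -2.55, -0.0]
8 16 [0.0023, 0.0, -0.0057, -0.0, -2.55, -0.0]
16 24 [0.0023, 0.0, -0.0058, 0.0, -2.56, 0.0]
24 26 [0.0005, 0.0, -0.0015, 0.0, -0.64, -0.0]
```

Emit:
arm_command(
  commands=[0.0006, 0, -0.0014, 0, -0.64, 0, 0.08, 0.0012, 0, -0.0028, 0, -1.28, 0, 0.08, 0.0017, 0, -0.0043, 0, -1.91, 0, 0.08, 0.0023, 0, -0.0057, 0, -2.55, 0, 0.08, 0.0023, 0, -0.0057, 0, -2.55, 0, 0.08],
)

```text
t: 3.9
eef_pos: [0.6054, -0.0343, 0.1803]
tool_rot: [0.017, 0.668, 0.744, -0.015]
contact_force: [-2.0, -1.2, 0.4]
gripper_width: 0.139
grasp_force: 26.3
```

Emit:
arm_command(
  commands=[0.0006, 0, -0.0014, 0, -0.64, 0, 0.08, 0.0012, 0, -0.0028, 0, -1.28, 0, 0.08, 0.0017, 0, -0.0043, 0, -1.91, 0, 0.08, 0.0023, 0, -0.0057, 0, -2.55, 0, 0.08, 0.0023, 0, -0.0057, 0, -2.55, 0, 0.08],
)

```text
t: 4.4
eef_pos: [0.6052, -0.0317, 0.1859]
tool_rot: [0.034, 0.667, 0.743, -0.03]
contact_force: [-2.6, -2.9, 0.1]
gripper_width: 0.139
grasp_force: 26.5
```

Emit:
arm_command(
  commands=[0.0006, 0, -0.0014, 0, -0.64, 0, 0.08, 0.0012, 0, -0.0028, 0, -1.28, 0, 0.08, 0.0015, 0, -0.0036, 0, -1.6, 0, 0.08, 0.0015, 0, -0.0036, 0, -1.6, 0, 0.08],
)

```text
t: 4.8
eef_pos: [0.605, -0.03, 0.1893]
tool_rot: [0.044, 0.667, 0.743, -0.039]
contact_force: [-1.3, -3.8, 0.1]
gripper_width: 0.138
grasp_force: 26.7
```

```bash
python3 - <<'E'
from h import *
from station import read_camera
import cv2
b=read_camera("side")["img"][180:235,290:350,::-1]
cv2.imwrite("pics/lift.png",cv2.resize(b,None,fx=10,fy=10,interpolation=cv2.INTER_CUBIC));print(rel(now(),pose(np.arcsin(21/180))))
E
```

```text
[-0.0004, 0.0002, 0.0014, -0.0, 0.02, -0.05]
```

View pics/lift.png

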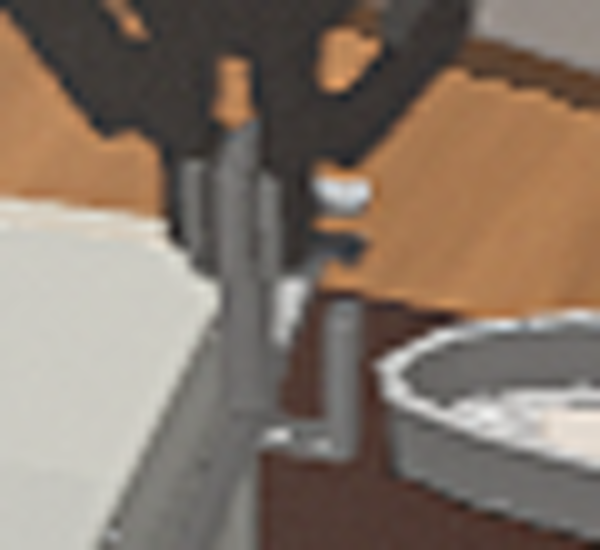

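The bar (bright face at (290,310)) has come up with the tab and is still below the leaf at (340,245). I'll go on in finer steps.

Emit:
arm_command(
  commands=[0.0006, 0, -0.0014, 0, -0.64, 0, 0.08, 0.0012, 0, -0.0028, 0, -1.28, 0, 0.08, 0.0012, 0, -0.0028, 0, -1.28, 0, 0.08],
)

```text
t: 5.15
eef_pos: [0.6049, -0.0284, 0.1921]
tool_rot: [0.052, 0.666, 0.742, -0.047]
contact_force: [-1.5, -3.6, -0.1]
gripper_width: 0.139
grasp_force: 26.8
```

Emit:
arm_command(
  commands=[0.0006, 0, -0.0014, 0, -0.64, 0, 0.08, 0.0006, 0, -0.0014, 0, -0.64, 0, 0.08, 0.0006, 0, -0.0014, 0, -0.64, 0, 0.08],
)

```text
t: 5.45
eef_pos: [0.6049, -0.0278, 0.1932]
tool_rot: [0.056, 0.666, 0.742, -0.05]
contact_force: [-2.0, -4.0, 1.1]
gripper_width: 0.132
grasp_force: 27.2
```

Emit:
arm_command(
  commands=[0.0005, 0, -0.0011, 0, -0.48, 0, 0.08, 0.0005, 0, -0.0011, 0, -0.48, 0, 0.08, 0.0005, 0, -0.0011, 0, -0.48, 0, 0.08],
)

```text
t: 5.75
eef_pos: [0.6047, -0.0275, 0.1939]
tool_rot: [0.059, 0.666, 0.741, -0.053]
contact_force: [-2.1, -5.2, -0.6]
gripper_width: 0.139
grasp_force: 26.8
```

```bash
cat > f.py <<'E'
from h import *
from station import get_obs
o=get_obs();T=now();print((Rt.T@o['contact_force']).round(2),(Rt.T@o['torque']).round(3),rel(pose(),T))
E
python3 f.py
```

```text
[-4.91 -2.6   0.65] [ 0.257 -0.546 -0.262] [0.0096, -0.0003, -0.0209, 0.02, -9.14, 0.08]
```

Emit:
arm_command(
  commands=[0, 0, 0, 0, 0, 0, 0.08, 0, 0, 0, 0, 0, 0, 0.08],
)

```text
t: 5.95
eef_pos: [0.6047, -0.0275, 0.1939]
tool_rot: [0.059, 0.666, 0.741, -0.053]
contact_force: [-2.0, -5.6, -0.2]
gripper_width: 0.14
grasp_force: 26.8
```

```bash
python3 f.py
```

```text
[-5.36 -2.61  0.25] [ 0.237 -0.521 -0.321] [0.0096, -0.0003, -0.0209, 0.02, -9.13, 0.08]
```

```bash
cat >> f.py <<'E'
F=Rt.T@o['contact_force'];t=Rt.T@o['torque'];r=Rt.T@(T[:3,3]-PIV)
print("M", [round(float(t[1]+(r[2]-d)*F[0]-r[0]*F[2]),3) for d in(0,.1,.2)])
E
python3 f.py
```

```text
[-5.36 -2.61  0.25] [ 0.237 -0.521 -0.321] [0.0096, -0.0003, -0.0209, 0.02, -9.13, 0.08]
M [-0.122, 0.414, 0.95]
```

Emit:
arm_command(
  commands=[0.0003, 0, -0.0007, 0, -0.32, 0, 0.08, 0.0003, 0, -0.0007, 0, -0.32, 0, 0.08],
)

```text
t: 6.15
eef_pos: [0.6046, -0.0273, 0.1943]
tool_rot: [0.061, 0.666, 0.741, -0.055]
contact_force: [-0.1, -5.8, -2.0]
gripper_width: 0.135
grasp_force: 26.2
```

```bash
python3 f.py
```

```text
[-5.72 -0.76  1.98] [ 0.06  -0.525 -0.329] [0.0098, -0.0003, -0.0213, 0.03, -9.49, 0.08]
M [0.11, 0.683, 1.255]
```

Emit:
arm_command(
  commands=[0, 0, 0, 0, 0, 0, 0.08],
)

```text
t: 6.25
eef_pos: [0.6046, -0.0273, 0.1943]
tool_rot: [0.061, 0.666, 0.741, -0.055]
contact_force: [0.6, -6.4, -3.1]
gripper_width: 0.138
grasp_force: 26.3
```

```bash
python3 f.py
```

```text
[-6.43 -0.07  3.11] [ 0.071 -0.512 -0.338] [0.0098, -0.0003, -0.0213, 0.03, -9.47, 0.09]
M [0.307, 0.95, 1.593]
```

Emit:
arm_command(
  commands=[0.0003, 0, -0.0007, 0, -0.32, 0, 0.08, 0.0003, 0, -0.0007, 0, -0.32, 0, 0.08],
)

```text
t: 6.45
eef_pos: [0.6046, -0.0272, 0.1946]
tool_rot: [0.063, 0.666, 0.741, -0.057]
contact_force: [0.4, -6.5, -5.6]
gripper_width: 0.134
grasp_force: 25.8
```

```bash
python3 f.py
```

```text
[-6.47 -0.34  5.59] [-0.17  -0.685 -0.338] [0.0099, -0.0004, -0.0216, 0.04, -9.82, 0.1]
M [0.436, 1.083, 1.73]
```

The leaf is felt: Fz went from 0 to 5.6 N over about 1 mm. I'll come down about 4 mm commanded, which puts the bar about 2–2.5 mm below first touch once the lag is taken off.

Emit:
arm_command(
  commands=[-0.0006, 0, 0.0014, 0, 0.64, 0, 0.08, -0.0012, 0, 0.0029, 0, 1.28, 0, 0.08, -0.0012, 0, 0.0029, 0, 1.28, 0, 0.08, -0.0012, 0, 0.0029, 0, 1.28, 0, 0.08],
)

```text
t: 6.85
eef_pos: [0.6046, -0.0281, 0.1927]
tool_rot: [0.055, 0.666, 0.742, -0.05]
contact_force: [-1.1, -5.0, -0.3]
gripper_width: 0.136
grasp_force: 26.3
```

```bash
python3 f.py; python3 -c "
from h import *
a=np.arcsin(26.5/180);d=np.radians
for s,e in((0,3),(3,9),(9,30),(9,33),(33,57)):print(s,e,[rel(pose(a,d(s)),pose(a,d(s+(e-s)*k/4))) for k in(1,2,3,4)])
"
```

```text
[-4.85 -1.6   0.3 ] [ 0.337 -0.979 -0.218] [0.009, -0.0004, -0.0197, 0.02, -8.5, 0.06]
M [-0.615, -0.129, 0.356]
0 3 [[0.0002, -0.002, -0.0, 0.11, -0.0, 0.74], [0.0003, -0.004, -0.0001, 0.22, 0.0, 1.48], [0.0005, -0.0059, -0.0001, 0.33, 0.0, 2.23], [0.0008, -0.0079, -0.0001, 0.44, 0.0, 2.97]]
3 9 [[0.0003, -0.004, -0.0001, 0.22, -0.0, 1.48], [0.0008, -0.0079, -0.0001, 0.44, -0.0, 2.97], [0.0013, -0.0119, -0.0002, 0.66, -0.0, 4.45], [0.002, -0.0158, -0.0003, 0.88, -0.0, 5.93]]
9 30 [[0.0016, -0.0138, -0.0002, 0.77, 0.0, 5.19], [0.0045, -0.0274, -0.0007, 1.55, 0.0, 10.39], [0.0086, -0.0407, -0.0013, 2.32, 0.0, 15.58], [0.0139, -0.0536, -0.0021, 3.09, 0.0, 20.77]]
9 33 [[0.002, -0.0158, -0.0003, 0.88, 0.0, 5.93], [0.0055, -0.0313, -0.0008, 1.77, 0.0, 11.87], [0.0107, -0.0463, -0.0016, 2.65, 0.0, 17.8], [0.0174, -0.0607, -0.0026, 3.53, -0.0, 23.74]]
33 57 [[0.002, -0.0158, -0.0003, 0.88, 0.0, 5.93], [0.0055, -0.0313, -0.0008, 1.77, 0.0, 11.87], [0.0107, -0.0463, -0.0016, 2.65, 0.0, 17.8], [0.0174, -0.0607, -0.0026, 3.53, 0.0, 23.74]]
```

Emit:
arm_command(
  commands=[0.0002, -0.002, 0, 0.11, 0, 0.74, 0.08, 0.0003, -0.004, 0, 0.22, 0, 1.48, 0.08, 0.0004, -0.0053, 0, 0.3, 0, 2.0, 0.08],
)

```text
t: 7.15
eef_pos: [0.5993, -0.0282, 0.1928]
tool_rot: [0.054, 0.68, 0.73, -0.051]
contact_force: [-1.2, -5.2, 0.5]
gripper_width: 0.143
grasp_force: 26.4
```

```bash
python3 f.py
```

```text
[-5.08 -1.74 -0.47] [ 0.321 -0.979 -0.248] [0.0095, -0.0057, -0.0198, 0.16, -8.51, 2.11]
M [-0.691, -0.183, 0.325]
```

Emit:
arm_command(
  commands=[0.0002, -0.002, 0, 0.11, 0, 0.74, 0.08, 0.0003, -0.004, 0, 0.22, 0, 1.48, 0.08, 0.0004, -0.0053, 0, 0.3, 0, 2.0, 0.08],
)

```text
t: 7.45
eef_pos: [0.594, -0.0282, 0.1928]
tool_rot: [0.053, 0.692, 0.718, -0.052]
contact_force: [-1.6, -5.5, 0.1]
gripper_width: 0.141
grasp_force: 26.4
```

Emit:
arm_command(
  commands=[0.0003, -0.004, -0.0001, 0.22, 0, 1.48, 0.08, 0.0008, -0.0079, -0.0001, 0.44, 0, 2.97, 0.08, 0.0013, -0.0119, -0.0002, 0.66, 0, 4.45, 0.08, 0.002, -0.0158, -0.0003, 0.88, 0, 5.93, 0.08],
)

```text
t: 7.85
eef_pos: [0.5779, -0.0268, 0.1927]
tool_rot: [0.051, 0.729, 0.68, -0.054]
contact_force: [-1.1, -5.2, -0.1]
gripper_width: 0.135
grasp_force: 25.9
```

```bash
python3 f.py
```

```text
[-5.05 -1.61  0.06] [ 0.353 -1.058 -0.165] [0.0132, -0.0268, -0.0197, 0.76, -8.49, 10.19]
M [-0.71, -0.205, 0.3]
```

```bash
python3 -c "
from h import *
a=np.arcsin(26.5/180);d=np.radians
for L in((3,8,13,18,23,28,33,38),):print([x for k in L for x in rel(pose(a,0),pose(a,d(k)))+[.08]])
"
```

```text
[0.0008, -0.0079, -0.0001, 0.44, 0.0, 2.97, 0.08, 0.003, -0.021, -0.0004, 1.18, 0.0, 7.91, 0.08, 0.0063, -0.0338, -0.0009, 1.91, -0.0, 12.86, 0.08, 0.0107, -0.0463, -0.0016, 2.65, -0.0, 17.8, 0.08, 0.0162, -0.0583, -0.0024, 3.39, 0.0, 22.75, 0.08, 0.0227, -0.0698, -0.0034, 4.12, 0.0, 27.69, 0.08, 0.0301, -0.0807, -0.0045, 4.86, -0.0, 32.64, 0.08, 0.0385, -0.091, -0.0057, 5.59, -0.0, 37.59, 0.08]
```

Emit:
arm_command(
  commands=[0.0008, -0.0079, -0.0001, 0.44, 0.0, 2.97, 0.08, 0.003, -0.021, -0.0004, 1.18, 0.0, 7.91, 0.08, 0.0063, -0.0338, -0.0009, 1.91, 0, 12.86, 0.08, 0.0107, -0.0463, -0.0016, 2.65, 0, 17.8, 0.08, 0.0162, -0.0583, -0.0024, 3.39, 0.0, 22.75, 0.08, 0.0227, -0.0698, -0.0034, 4.12, 0.0, 27.69, 0.08, 0.0301, -0.0807, -0.0045, 4.86, 0, 32.64, 0.08, 0.0385, -0.091, -0.0057, 5.59, 0, 37.59, 0.08],
)

```text
t: 8.65
eef_pos: [0.4891, 0.0186, 0.1927]
tool_rot: [0.03, 0.912, 0.404, -0.068]
contact_force: [-1.8, -2.3, -0.5]
gripper_width: 0.138
grasp_force: 25.4
```

```bash
python3 f.py; python3 -c "
from h import *
print(rel(pose(np.arcsin(26.5/180),np.radians(48)),now()))"
```

```text
[-2.08 -2.07  0.49] [ 0.206 -0.784  0.135] [0.0679, -0.1102, -0.0197, 3.59, -8.01, 48.32]
M [-0.612, -0.404, -0.196]
[-0.0003, -0.0016, -0.001, 0.06, -0.05, 0.4]
```

Emit:
arm_command(
  commands=[0.0008, -0.0079, -0.0001, 0.44, 0.0, 2.97, 0.08, 0.003, -0.021, -0.0004, 1.18, 0.0, 7.91, 0.08, 0.0063, -0.0338, -0.0009, 1.91, 0, 12.86, 0.08, 0.0107, -0.0463, -0.0016, 2.65, 0, 17.8, 0.08, 0.0162, -0.0583, -0.0024, 3.39, 0.0, 22.75, 0.08, 0.0227, -0.0698, -0.0034, 4.12, 0.0, 27.69, 0.08, 0.0301, -0.0807, -0.0045, 4.86, 0, 32.64, 0.08, 0.0385, -0.091, -0.0057, 5.59, 0, 37.59, 0.08],
)

```text
t: 9.45
eef_pos: [0.4482, 0.1091, 0.1925]
tool_rot: [0.006, 0.994, 0.085, -0.073]
contact_force: [1.4, -4.6, -3.9]
gripper_width: 0.141
grasp_force: 26.5
```

Emit:
arm_command(
  commands=[0.0003, -0.004, -0.0001, 0.22, 0, 1.48, 0.08, 0.0008, -0.0079, -0.0001, 0.44, 0, 2.97, 0.08, 0.0013, -0.0112, -0.0002, 0.6, 0, 4.2, 0.08, 0.0013, -0.0112, -0.0002, 0.6, 0, 4.2, 0.08],
)

```text
t: 9.85
eef_pos: [0.4477, 0.1197, 0.1925]
tool_rot: [0.004, 0.996, 0.051, -0.074]
contact_force: [-0.2, -3.7, -2.5]
gripper_width: 0.136
grasp_force: 27.7
```

```bash
python3 f.py; python3 -c "
from h import *
print(rel(pose(np.arcsin(26.5/180),np.radians(90)),now()));print(now())"
```

```text
[-3.69 -0.62  2.53] [-0.153 -0.633  0.405] [0.1729, -0.1404, -0.0195, 6.66, -6.63, 90.18]
M [-0.492, -0.123, 0.247]
[-0.0001, -0.0019, -0.0009, 0.04, 0.01, 0.36]
[[ 9.83992054e-01  1.01729656e-01 -1.46324005e-01  4.47713770e-01]
 [ 1.00600890e-01 -9.94812070e-01 -1.51131277e-02  1.19709957e-01]
 [-1.47102339e-01  1.50872424e-04 -9.89121266e-01  1.92533288e-01]
 [ 0.00000000e+00  0.00000000e+00  0.00000000e+00  1.00000000e+00]]
```

The gate stands at about 90°. Next I'll lower the bar along its arc.

Emit:
arm_command(
  commands=[-0.0006, 0, 0.0014, 0, 0.64, 0, 0.08, -0.0012, 0, 0.0028, 0, 1.28, 0, 0.08, -0.0017, 0, 0.0043, 0, 1.91, 0, 0.08, -0.0023, 0, 0.0057, 0, 2.55, 0, 0.08, -0.0029, 0, 0.0072, 0, 3.19, 0, 0.08, -0.0034, 0, 0.0086, 0, 3.83, 0, 0.08, -0.004, 0, 0.01, 0, 4.46, 0, 0.08, -0.0045, 0, 0.0115, 0, 5.1, 0, 0.08],
)

```text
t: 10.65
eef_pos: [0.4423, 0.1188, 0.1817]
tool_rot: [0.002, 0.998, 0.051, -0.028]
contact_force: [5.2, -2.7, -7.6]
gripper_width: 0.133
grasp_force: 25.9
```

Emit:
arm_command(
  commands=[-0.0006, 0, 0.0014, 0, 0.64, 0, 0.08, -0.0012, 0, 0.0028, 0, 1.28, 0, 0.08, -0.0017, 0, 0.0043, 0, 1.91, 0, 0.08, -0.002, 0, 0.005, 0, 2.23, 0, 0.08, -0.002, 0, 0.005, 0, 2.23, 0, 0.08],
)

```text
t: 11.15
eef_pos: [0.4402, 0.1187, 0.177]
tool_rot: [0.0, 0.999, 0.051, -0.008]
contact_force: [7.4, -2.8, -7.9]
gripper_width: 0.132
grasp_force: 25.8
```

```bash
python3 f.py; python3 -c "
from h import *
print(rel(now(),pose(0,np.radians(90))));print(now())"
```

```text
[-3.58  7.05  7.86] [-1.127 -0.567  0.323] [0.1727, -0.148, -0.004, 0.76, -0.76, 90.33]
M [-0.716, -0.358, 0.0]
[-0.0009, 0.0017, 0.004, 0.0, 0.97, -0.34]
[[ 9.94626190e-01  1.02152851e-01 -1.68385686e-02  4.40244973e-01]
 [ 1.02136822e-01 -9.94768711e-01 -1.81142920e-03  1.18671758e-01]
 [-1.69355238e-02  8.18570370e-05 -9.99856580e-01  1.76981489e-01]
 [ 0.00000000e+00  0.00000000e+00  0.00000000e+00  1.00000000e+00]]
```

Emit:
arm_command(
  commands=[-0.0003, 0, 0.0007, 0, 0.32, 0, 0.08, -0.0006, 0, 0.0014, 0, 0.64, 0, 0.08, -0.0009, 0, 0.0021, 0, 0.96, 0, 0.08, -0.0009, 0, 0.0021, 0, 0.96, 0, 0.08],
)

```text
t: 11.55
eef_pos: [0.4394, 0.1186, 0.1749]
tool_rot: [-0.0, 0.999, 0.051, -0.0]
contact_force: [7.4, -2.5, -8.9]
gripper_width: 0.136
grasp_force: 25.8
```

```bash
python3 f.py;python3 - <<'E'
from h import *
from station import read_camera
import cv2
c=read_camera("side");b=c["img"][170:300,270:400,::-1]
cv2.imwrite("pics/open.png",cv2.resize(b,None,fx=4.6,fy=4.6,interpolation=cv2.INTER_CUBIC))
E
```

```text
[-3.27  7.11  8.91] [-1.162 -0.594  0.41 ] [0.1727, -0.1488, -0.0019, 0.0, -0.0, 90.34]
M [-0.811, -0.484, -0.157]
```

View pics/open.png

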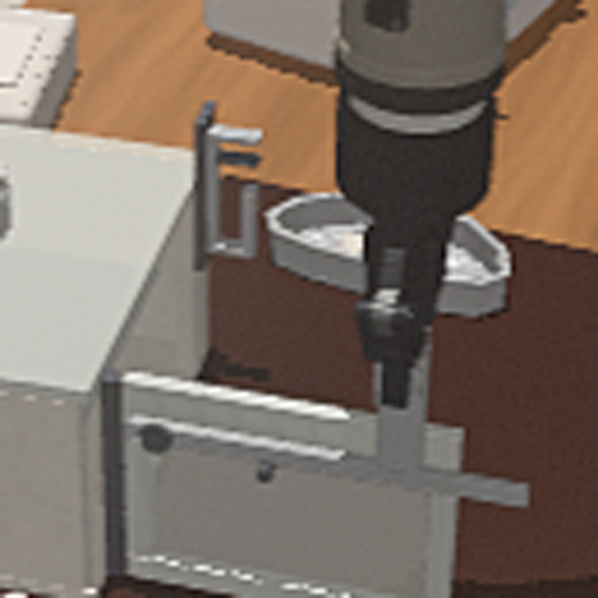

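The gate stands square and the bar lies nearly parallel to its frame, just above the pin at (265,470). A side load remains in the grip, so I'll ease the tool down and towards the hinge before letting go.

Emit:
arm_command(
  commands=[0.0005, 0, 0.0005, 0, 0, 0, 0.08, 0.001, 0, 0.001, 0, 0, 0, 0.08, 0.001, 0, 0.001, 0, 0, 0, 0.08],
)

```text
t: 11.9
eef_pos: [0.4393, 0.1189, 0.1745]
tool_rot: [0.0, 0.999, 0.051, -0.001]
contact_force: [-1.2, -3.0, 4.3]
gripper_width: 0.137
grasp_force: 28.4
```

```bash
python3 f.py
```

```text
[-2.82 -1.48 -4.33] [ 0.191 -0.512  0.477] [0.173, -0.1489, -0.0015, 0.1, -0.14, 90.33]
M [-0.187, 0.095, 0.377]
```

Fz has changed to +4.3 N upward, at the same height as when I gripped (0.1745), so the bar is on its rest. Letting go.

Emit:
arm_command(
  commands=[0, 0, 0, 0, 0, 0, 0.16, 0, 0, 0, 0, 0, 0, 0.22, 0, 0, 0, 0, 0, 0, 0.35, 0, 0, 0, 0, 0, 0, 0.45, 0, 0, 0, 0, 0, 0, 0.45],
)

```text
t: 12.4
eef_pos: [0.4393, 0.1188, 0.1738]
tool_rot: [0.0, 0.999, 0.051, -0.001]
contact_force: [-0.9, -0.7, 0.2]
gripper_width: 0.452
grasp_force: 0.0
```

Emit:
arm_command(
  commands=[0, 0, -0.01, 0, 0, 0, 0.45, 0, 0, -0.03, 0, 0, 0, 0.45, 0, 0, -0.06, 0, 0, 0, 0.45, 0, 0, -0.1, 0, 0, 0, 0.45, 0, 0, -0.14, 0, 0, 0, 0.45, 0, 0, -0.16, 0, 0, 0, 0.45, 0, 0, -0.16, 0, 0, 0, 0.45],
)

```text
t: 13.1
eef_pos: [0.4415, 0.1195, 0.3379]
tool_rot: [-0.001, 0.999, 0.051, 0.002]
contact_force: [0.3, -0.1, -0.5]
gripper_width: 0.444
grasp_force: 0.0
```

```bash
python3 - <<'E'
from h import *
from station import read_camera
import cv2
t=read_camera("top")["img"][120:320,190:390,::-1];b=read_camera("side")["img"][170:320,230:380,::-1]
f=lambda i:cv2.resize(i,(400,400),interpolation=cv2.INTER_CUBIC)
cv2.imwrite("pics/end.png",np.hstack([f(b),f(t)]))
E
```

```text
(no output)
```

View pics/end.png

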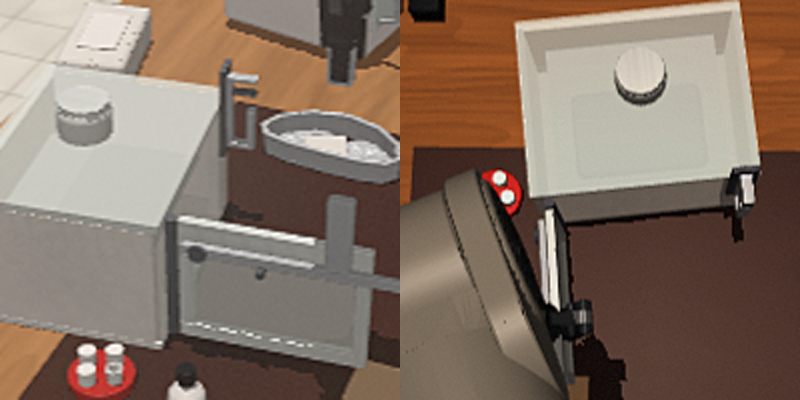

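The gate stands square to the front, with its edge in the top half running from (548,210) to (570,380). The bar lies level on its pin at (260,272), the gripper is clear, and the tin, cups, ink bottle and dish have not moved.

```bash
python3 -c "
from station import hand_in
print(hand_in())"
```

```text
the job is handed in; nothing more can be done
None
```

The gate is open, standing about square to the locker's front, with the latch bar lowered back on its rest and the gripper clear; I saw nothing else moved, and the job was handed in after about 13 s of robot time.

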